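# Draw the display bar out of its storage tube and set it on the counter stand

### The job

The wooden display bar is stored in the horizontal cardboard tube on the rack. Draw it out hand over hand: grip the bare end between the tube mouth and the V rest, pull, let the bar lie in the tube and the rest, take it again further back, and so on until it is free. Then lay it gently (do not let it drop) across both V uprights of the display stand, about centred so that it overhangs equally at both ends, and leave the tins, mug and soap where they are.

Things in the scene. Friction and masses are not known exactly. Their poses are not given: they have to be found in the camera images.
- bar: The display bar: straight round light-wood dowel with brass ends, 200 mm long, 18 mm thick, about 0.09 kg, loose. Origin at its centre; its y axis runs along its length (it may roll about y). Both ends are alike. At the start it lies level in the tube, axis 75 mm above the table, 46 to 60 mm sticking out of the mouth.
- rack: Storage rack fixed to the table: wooden base board 62 mm wide, 14 mm thick, with a kraft tube (34 mm outside, 26 mm bore, top 96 mm high, from its open mouth at y = -50 mm back to -226 mm), a V rest, and from mouth to rest an upright keel 8 mm wide, 64 mm high, under the bar to keep it level; fingers straddle it. Origin on the table, z up, y along the tube; the bar comes out level toward +y.
- tube_mouth (a point): On the rack, in the plane of the tube's mouth, on the axis of the bar lying in the tube, 75 mm above the table; axes as the rack's. The bar can be lifted only when all of it is out of the tube: its centre more than 100 mm from here along +y.
- rest_seat (a point): On the V rest, mid thickness, on the axis of a bar lying in it; 106 mm along +y from the tube mouth; axes as the rack's. The rest is open at the top, 12 mm thick along y, 61 mm wide, prong tips 87 mm high: 100 mm lie free between mouth and rest for the fingers, which cannot pass the rest while holding the bar.
- stand: Display stand fixed to the table: wooden base board 70 x 170 x 14 mm with two wooden V uprights, open at the top, at y = -65 and +65 mm, each 12 mm thick along y, 61 mm wide, prong tips 88 mm high; 118 mm free between them for the fingers. Origin on the table under its middle, z up.
- stand_seat (a point): On the stand, 75 mm above the table, midway between the uprights: where the bar's centre belongs, with the bar along this point's y axis (either way round). The 90 degree Vs centre the bar sideways by themselves. A well centred bar overhangs the uprights' middles by 35 mm at each end.
- tin_a: Candle tin, 64 mm across, 45 mm high, bystander. Origin under its middle.
- tin_b: Candle tin, 64 mm across, 45 mm high, bystander. Origin under its middle.
- mug: Cream mug, 78 x 109 x 84 mm, bystander. Origin on its underside.
- soap_a: Wrapped soap bar, 52 x 78 x 26 mm, bystander. Origin under its middle.

How it is judged:
By the outcome, as a careful person would: the job done as asked, in the order asked, and still so for the second after the job is handed in, with the robot touching nothing.
It also fails if it takes over 48 s, if anything falls off the work surface, if the arm or the gripper's body presses on something with over 40 N, if the wrist force passes 120 N, or if a joint passes its speed limit or range.

### The arm

A 6-joint arm with a two-finger parallel gripper is mounted at the origin on a cart in front of the work surface, level with it; the furniture and walls round the work are solid. World frame = base frame: x ahead of the robot, y to its left, z up, the work surface at z = 0. Lengths are in m, angles in rad, forces in N, time in s.
With the tool pointing down it reaches from about 0.35 to 0.85 m from the base axis. Payload 8.1 kg.
Tool frame: the origin (TCP) lies midway between the tips of the shut fingers; the grasp point (between the pads) lies robot.grip_depth behind it (robot.grip_depth is the distance from the TCP to the grasp point, in m); z points along the fingers, y is the line along which they close (so a half turn about z gives the same grasp; the last joint's range is limited). The gripper opens to 93 mm and grips with 3 to 60 N. Pads are 15 mm wide; open, the fingers measure 128 mm over their backs; the gripper's body (75 mm by 188 mm) begins 65 mm behind the grasp point.
Start: joints at [1.147, 0.13, 1.488, -0, 1.523, -0.085], TCP at [0.199, 0.566, 0.219] pointing down, gripper open.
Joint ranges: [-2.96, 2.96], [-0.89, 2.26], [0.02, 2.5], [-1.34, 4.48], [0, 2.73], [-2.66, 2.66]. Speed limits (rad/s): [2.39, 2.39, 2.79, 3.14, 3.14, 3.14].

### API

Orientations are given as a rotation vector (axis times angle).
In Python, from plant import robot gives the robot as it stands.
- The arm moves only by the tool carry_out, never from a script. Its argument "rows" is a list of rows, each a list of 6 numbers: the shift along the tool's x, y, z in m, then the turn, a rotation vector about the tool's x, y, z in degrees. A call has 1 to 12 rows; each row is the pose to reach, as a shift and turn from the pose commanded when the call began, along the tool's axes at that moment; what a row does not reach only later rows make up. A row lasts 1/8 s, in which the tool goes at most 62.5 mm and 10.7 degrees, less where a joint would pass 70% of its speed; a pose out of reach is approached as far as the arm can. A call with a gripper value outside its range is refused whole. "jaw" is the closure in counts, from 0 (fully open) to 255 (shut), set as the call begins (left out, the last holds). The fingers move at their own pace and stop on an object; "force" is the grip in N (left out, the last holds). Time passes only in rows, so rows that repeat a pose let the fingers close. It gives the time, the measured TCP pose, the force, the opening and the grip force at its end, in the units of the state.
- robot.read_state(): the state, without advancing time (a new reading comes with each control period).
- robot.read_camera(name): name is "side" or "top" or "wrist"; returns the picture (384x512x3 uint8, red, green, blue); there is no depth.
- robot.camera_model(name): a dict with "fx", "fy", "cx", "cy" (pixels), "dist" ([k1, k2, p1, p2, k3] as OpenCV has them; the pictures are not rectified), "R" (3x3) and "t" (3): a world point X has camera coordinates R X + t; the wrist camera has in their place "mount" (4x4, takes a point from camera to tool coordinates, whose origin is the TCP and whose axes are the flange's). Camera axes: x right, y down, z forward; pixel columns grow to the right and rows downward; lengths in m; the calibration is good to about 2 mm. A picture is of the moment at which its call begins: read the wrist's pose just before it. camera_model takes no time and is no camera call.
- robot.close_job(): hands the job in; it is judged then, once.
Trained networks look in the newest picture that a camera, given by its name, has taken for a name from the list of things; names that differ only in an ending like _2 or _b are one class to them, and where a whole thing is asked for, a point or a joint stands for the part that bears it (a point fixed in the world has none). Each returns a list of dicts, best first, with "conf" (0 to 1); they miss things now and then, are a little off and sometimes report something else, mostly with a low value. They report only what shows in the picture. A call takes as long as a camera call.
- robot.outline_of(camera, target): "pixels" (384x512 bool, what is visible of it) and "pixel" ([column, row] in pixels, amid what is visible of it).
The state is a dict: "t": time; "q": joint angles; "dq": joint speeds; "joint_torque": joint torques, N m; "tool_pos": TCP position; "orientation": TCP orientation; "force": force on the tool from outside, world axes, zero at the start; "wrist_torque": the same for the moment, N m; "opening": finger opening in m; "gripper_force": force on a finger pad.
Only numpy, scipy, OpenCV 4.12 (cv2) and the standard library are available. Lean on these libraries where they do the work, as an engineer would, in place of code of your own. Each camera call takes 0.05 s, during which the arm holds its last target. There are 200 camera calls.

## Working session

There is one attempt and no reset: what is moved stays moved. The work goes in short steps, Python scripts to look and compute and a tool call to move; the robot and the scene stay as the last step left them, time stands still between calls to the robot, and variables do not carry over. Pictures are saved under pics/ and viewed, at most 10 in all, crops included, and the job is handed in when it is done.

Besides the shell and the picture viewer there is one more tool, called after "Request:" as name([rows], argument=value, ...), one row to a line, values as JSON. carry_out: Moves the arm, as the interface text tells. Its arguments: {"type":"object","properties":{"rows":{"type":"array"},"jaw":{"type":"number"},"force":{"type":"number"}},"required":["rows"]}

```bash
mkdir -p pics
cat > h.py <<'E'
from plant import robot
import numpy as np, cv2
from scipy.spatial.transform import Rotation as Ro
def cam(name):
    m=robot.camera_model(name); K=np.array([[m['fx'],0,m['cx']],[0,m['fy'],m['cy']],[0,0,1]])
    if 'mount' in m:
        s=robot.read_state(); M=np.array(m['mount']); T=np.eye(4); T[:3,:3]=Ro.from_rotvec(s['orientation']).as_matrix(); T[:3,3]=s['tool_pos']
        W=np.linalg.inv(T@M); R,t=W[:3,:3],W[:3,3]
    else: R,t=np.array(m['R']),np.array(m['t'])
    return K,np.array(m['dist'],float),R,t
def toz(c,px,z):
    K,d,R,t=c; u=cv2.undistortPoints(np.array(px,float).reshape(-1,1,2),K,d).reshape(-1,2)
    r=np.c_[u,np.ones(len(u))]@R; o=-R.T@t
    return o+r*((z-o[2])/r[:,2])[:,None]
def proj(c,X):
    K,d,R,t=c; return cv2.projectPoints(np.array(X,float).reshape(-1,1,3),cv2.Rodrigues(R)[0],t,K,d)[0].reshape(-1,2)
def snap(n,f):
    c=cam(n); im=robot.read_camera(n); cv2.imwrite('pics/'+f,im[:,:,::-1]); return c,im
E
python3 - <<'E'
from h import *
print(robot.grip_depth,robot.read_state())
a=[]
for n in ['side','top']:
    c,im=snap(n,n+'0.png'); a.append(im)
    print(n,-c[2].T@c[3])
    for o in ['bar','rack','stand','tin_a','mug','soap_a']:
        for r in robot.outline_of(n,o)[:3]:
            p=r['pixels'].astype(np.uint8); rc=cv2.minAreaRect(cv2.findNonZero(p)); 
            print(o,round(r['conf'],2),r['pixel'],cv2.boxPoints(rc).round().tolist(),p.sum())
            np.save(f'pics/{n}_{o}.npy',p) if r['conf']>.5 else 0
E
```

```text
0.0188 {'t': 0.0, 'q': array([ 1.14661399e+00,  1.31172246e-01,  1.48928897e+00, -1.02277356e-05,
        1.52300042e+00, -8.53992026e-02]), 'dq': array([-0.00024755, -0.00077429,  0.00046134, -0.00207543,  0.00010861,
       -0.00194579]), 'joint_torque': array([ 1.13294365e-03, -5.59808886e+01, -4.91770577e+01,  7.70219578e-02,
        3.50658351e-02, -1.61876078e-04]), 'tool_pos': array([0.19914688, 0.56537286, 0.21757552]), 'orientation': array([-5.29539298e-01, -3.09617296e+00,  2.84462977e-03]), 'force': array([0.01771058, 0.71891406, 0.11420567]), 'wrist_torque': array([0.01731457, 0.04826187, 0.01587949]), 'gripper_force': 0.0, 'opening': 0.09294041108925014}
side [ 0.14067695 -0.95055397  0.56251497]
rack 0.86 [294.4, 227.7] [[251.0, 219.0], [271.0, 192.0], [332.0, 238.0], [312.0, 264.0]] 1950
rack 0.7 [219.1, 217.2] [[197.0, 203.0], [227.0, 195.0], [237.0, 232.0], [207.0, 240.0]] 745
stand 0.62 [217.1, 220.8] [[195.0, 199.0], [226.0, 190.0], [237.0, 232.0], [207.0, 240.0]] 802
tin_a 0.83 [269.4, 296.8] [[255.0, 280.0], [281.0, 280.0], [281.0, 312.0], [255.0, 312.0]] 748
tin
[... 473 characters left out ...]
.0, 189.0], [246.0, 197.0]] 2095
stand 0.58 [240.9, 242.3] [[215.0, 230.0], [270.0, 225.0], [273.0, 249.0], [217.0, 255.0]] 1287
tin_a 0.95 [384.1, 242.4] [[371.0, 243.0], [386.0, 228.0], [402.0, 244.0], [387.0, 259.0]] 413
tin_a 0.74 [158.6, 210.9] [[149.0, 203.0], [172.0, 203.0], [172.0, 223.0], [149.0, 223.0]] 408
tin_a 0.25 [242.6, 240.0] [[215.0, 230.0], [271.0, 225.0], [273.0, 249.0], [217.0, 254.0]] 1314
mug 0.86 [127.1, 195.7] [[103.0, 189.0], [127.0, 171.0], [148.0, 199.0], [124.0, 216.0]] 757
soap_a 0.92 [373.3, 156.6] [[358.0, 152.0], [384.0, 146.0], [388.0, 164.0], [362.0, 169.0]] 472
soap_a 0.26 [244.6, 240.9] [[215.0, 231.0], [270.0, 226.0], [272.0, 249.0], [217.0, 254.0]] 1240
```

View pics/top0.png

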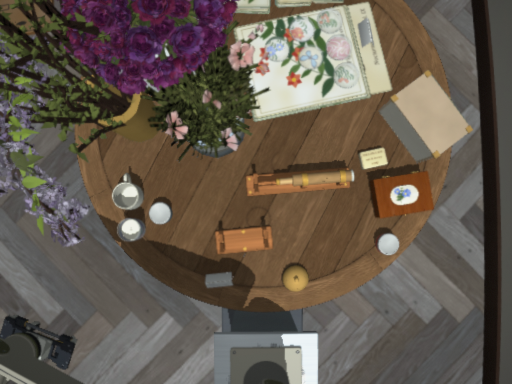

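View pics/side0.png

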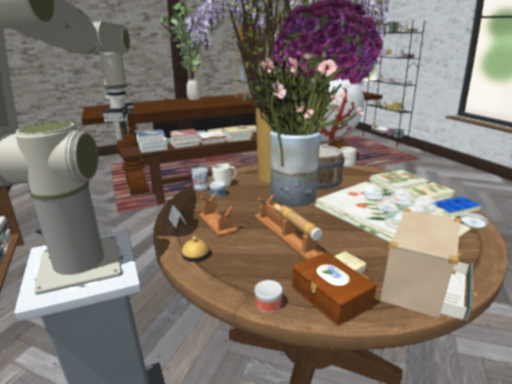

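Run:
```python
from h import *
c=cam('top')
im=cv2.imread('pics/top0.png')[150:275,200:370]
cv2.imwrite('pics/crop.png',cv2.resize(im,None,fx=4.6,fy=4.6,interpolation=cv2.INTER_CUBIC))
for o,z in [('rack',.0),('rack',.09),('stand',.007),('bar',.08),('soap_a',.026),('mug',.08)]:
    try:p=np.load(f'pics/top_{o}.npy')
    except Exception: continue
    rc=cv2.minAreaRect(cv2.findNonZero(p)); print(o,z,toz(c,cv2.boxPoints(rc),z).round(3).tolist(),toz(c,[rc[0]],z).round(3))
```

```text
rack 0.0 [[0.635, 0.06, 0.0], [0.659, -0.271, 0.0], [0.591, -0.275, 0.0], [0.568, 0.056, 0.0]] [[ 0.613 -0.107  0.   ]]
rack 0.09 [[0.627, 0.059, 0.09], [0.649, -0.253, 0.09], [0.586, -0.256, 0.09], [0.564, 0.054, 0.09]] [[ 0.606 -0.098  0.09 ]]
stand 0.007 [[0.466, 0.152, 0.007], [0.483, -0.016, 0.007], [0.41, -0.023, 0.007], [0.394, 0.145, 0.007]] [[0.438 0.064 0.007]]
soap_a 0.026 [[0.7, -0.283, 0.026], [0.718, -0.364, 0.026], [0.664, -0.374, 0.026], [0.648, -0.293, 0.026]] [[ 0.682 -0.329  0.026]]
mug 0.08 [[0.591, 0.474, 0.08], [0.642, 0.404, 0.08], [0.56, 0.341, 0.08], [0.509, 0.411, 0.08]] [[0.575 0.407 0.08 ]]
```

View pics/crop.png

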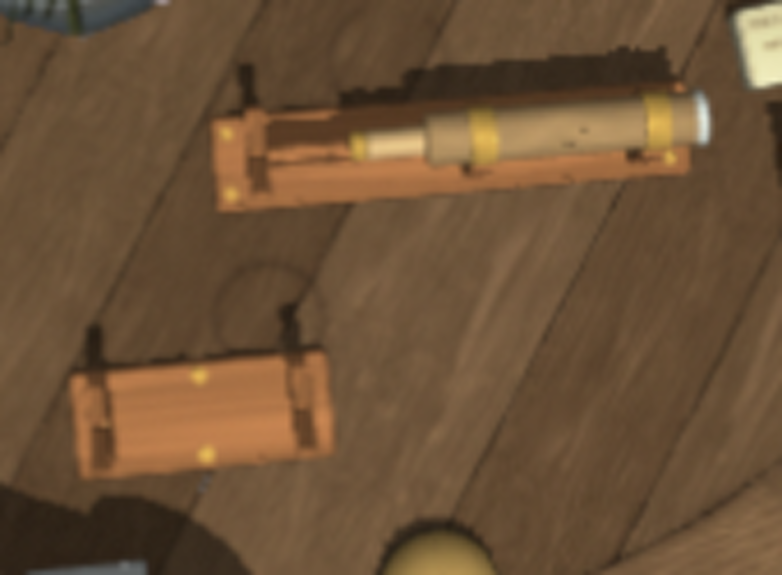

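Run:
```python
from h import *
c=cam('top')
f=lambda P,z: toz(c,(np.array(P,float)+.5)/4.6+[200,150]-.5,z)
t=f([[427,139],[352,147],[692,118],[380,144]],.078)
d=t[0]-t[2]; print('tube',t.round(4), 'ang',np.degrees(np.arctan2(-d[0],d[1])), np.linalg.norm(d), 'exposed',np.linalg.norm(t[1]-t[0]))
s=f([[72,377],[325,352],[333,452],[85,479]],.014); print(s.round(4),s.mean(0)); 
d=s[0]+s[3]-s[1]-s[2]; print(np.degrees(np.arctan2(-d[0],d[1])),np.linalg.norm(d)/2)
b=f([[213,118],[217,212],[688,175]],.014); print(b.round(4)); d=b[1]-b[2]
r=f([[257,149]],.08);print('rest',r)
print(proj(c,[[.5,0,0]]))
s=robot.read_state(); print(Ro.from_rotvec(s['orientation']).as_matrix().round(3))
```

```text
tube [[ 0.6125 -0.079   0.078 ]
 [ 0.6077 -0.0318  0.078 ]
 [ 0.6249 -0.247   0.078 ]
 [ 0.6095 -0.0494  0.078 ]] ang 4.236822903280086 0.16845243482899172 exposed 0.047432789459246665
[[ 0.463   0.1496  0.014 ]
 [ 0.4784 -0.016   0.014 ]
 [ 0.4131 -0.0208  0.014 ]
 [ 0.3963  0.1414  0.014 ]] [0.43773079 0.06352877 0.014     ]
5.605082883069347 0.16470535707718437
[[ 0.6324  0.0563  0.014 ]
 [ 0.5705  0.054   0.014 ]
 [ 0.593  -0.2565  0.014 ]]
rest [[0.60665725 0.02787731 0.08      ]]
[[264.76639448 219.00362728]]
[[-0.943  0.332  0.   ]
 [ 0.332  0.943  0.   ]
 [ 0.     0.    -1.   ]]
```

Request:
carry_out([
  [-0.592,-0.4435,0.02,0,0,66.4],
  [-0.592,-0.4435,0.02,0,0,66.4],
  [-0.592,-0.4435,0.02,0,0,66.4],
  [-0.592,-0.4435,0.02,0,0,66.4],
  [-0.592,-0.4435,0.02,0,0,66.4],
  [-0.592,-0.4435,0.02,0,0,66.4],
  [-0.592,-0.4435,0.02,0,0,66.4],
  [-0.592,-0.4435,0.02,0,0,66.4],
  [-0.592,-0.4435,0.02,0,0,66.4],
  [-0.592,-0.4435,0.02,0,0,66.4],
  [-0.592,-0.4435,0.02,0,0,66.4],
  [-0.592,-0.4435,0.02,0,0,66.4],
], jaw=0, force=25)

```text
t: 2.2
tool_pos: [0.6113, -0.0515, 0.1986]
orientation: [2.14, 2.3, 0.0]
force: [0.7, 0.6, 1.0]
opening: 0.0928
gripper_force: 0.0
```

Request:
carry_out([
  [0,0,0,0,0,0],
  [0,0,0,0,0,0],
  [0,0,0,0,0,0],
  [0,0,0,0,0,0],
])

```text
t: 2.7
tool_pos: [0.6101, -0.048, 0.1991]
orientation: [2.137, 2.303, 0.001]
force: [0.9, -1.3, -0.2]
opening: 0.0931
gripper_force: 0.0
```

Run:
```python
from h import *
s=robot.read_state(); print(s['t'],s['tool_pos'],s['q'].round(2),Ro.from_rotvec(s['orientation']).as_matrix().round(3).tolist())
c,im=snap('wrist','w0.png')
for r in robot.outline_of('wrist','bar')[:2]:
    rc=cv2.minAreaRect(cv2.findNonZero(r['pixels'].astype(np.uint8))); b=cv2.boxPoints(rc); print(r['conf'],b.round(),toz(c,b,.075).round(4).tolist())
M=np.array([.6125,-.079,.075]);u=np.array([-.0739,.9973,0])
print(proj(c,[M,M+u*.047,M+u*.106]))
```

```text
2.7 [ 0.61014455 -0.04799093  0.1990714 ] [-0.16  0.17  1.48  0.    1.49 -0.24] [[-0.075, 0.997, 0.001], [0.997, 0.075, 0.0], [-0.0, 0.001, -1.0]]
0.6 [[242. 167.]
 [258. 167.]
 [258. 215.]
 [242. 215.]] [[0.5965, -0.0311, 0.075], [0.6132, -0.0298, 0.075], [0.6175, -0.0837, 0.075], [0.6, -0.085, 0.075]]
[[253.76055459 210.73601578]
 [253.83235349 168.87124418]
 [253.93310408 110.38315476]]
```

View pics/w0.png

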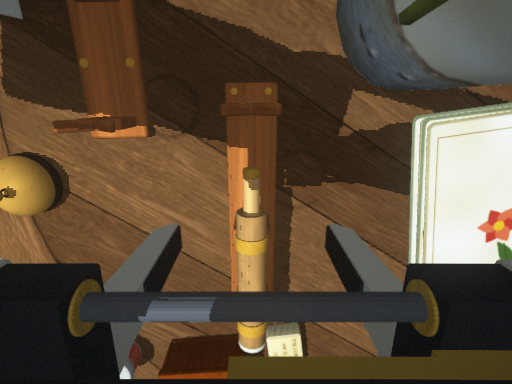

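Request:
carry_out([
  [0,-0.0025,0.05,0,0,0],
  [0,-0.0025,0.1,0,0,0],
  [0,-0.0025,0.13,0,0,0],
  [0,-0.0025,0.142,0,0,0],
  [0,-0.0025,0.142,0,0,0],
  [0,-0.0025,0.142,0,0,0],
])

```text
t: 3.55
tool_pos: [0.6093, -0.0495, 0.0587]
orientation: [2.137, 2.299, 0.003]
force: [-0.5, 0.2, -0.2]
opening: 0.0931
gripper_force: 0.0
```

Request:
carry_out([
  [0,0,0,0,0,0],
  [0,0,0,0,0,0],
  [0,0,0,0,0,0],
  [0,0,0,0,0,0],
  [0,0,0,0,0,0],
  [0,0,0,0,0,0],
  [0,0,0,0,0,0],
  [0,0,0,0,0,0],
], jaw=255, force=20)

```text
t: 4.55
tool_pos: [0.6078, -0.0493, 0.0566]
orientation: [-2.139, -2.301, 0.0]
force: [0.3, 0.8, 0.6]
opening: 0.0178
gripper_force: 11.0
```

Request:
carry_out([
  [0.01,0,0,0,0,0],
  [0.022,0,0,0,0,0],
  [0.034,0,0,0,0,0],
  [0.046,0,0,0,0,0],
  [0.055,0,0,0,0,0],
  [0.055,0,0,0,0,0],
  [0.055,0,0,0,0,0],
])

```text
t: 5.42
tool_pos: [0.6039, 0.0055, 0.0567]
orientation: [2.139, 2.301, 0.0]
force: [-0.2, 1.0, -0.7]
opening: 0.0173
gripper_force: 20.0
```

Run:
```python
from h import *
s=robot.read_state(); print(s['t'],s['tool_pos'],s['force'],s['opening'])
c,im=snap('wrist','w1.png')
```

```text
5.425 [0.60386627 0.0055255  0.05665775] [-0.22141643  0.98233695 -0.67742156] 0.01731301368774969
```

View pics/w1.png

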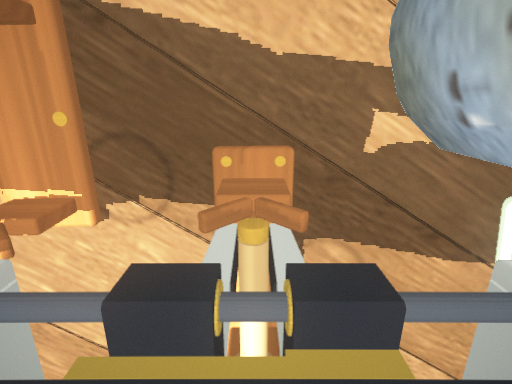

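Request:
carry_out([
  [0,0,0,0,0,0],
  [0,0,0,0,0,0],
  [0,0,0,0,0,0],
  [0,0,0,0,0,0],
  [-0.03,0,0,0,0,0],
  [-0.055,0,0,0,0,0],
  [-0.068,0,0,0,0,0],
  [-0.068,0,0,0,0,0],
  [-0.068,0,0,0,0,0],
], jaw=140)

```text
t: 6.6
tool_pos: [0.6087, -0.0616, 0.0566]
orientation: [-2.138, -2.301, -0.0]
force: [0.8, -0.1, -0.3]
opening: 0.0423
gripper_force: 0.0
```

Request:
carry_out([
  [0,0,0,0,0,0],
  [0,0,0,0,0,0],
  [0,0,0,0,0,0],
  [0,0,0,0,0,0],
  [0,0,0,0,0,0],
  [0,0,0,0,0,0],
], jaw=255)

```text
t: 7.35
tool_pos: [0.6088, -0.0622, 0.0567]
orientation: [-2.139, -2.301, -0.0]
force: [-1.0, 1.5, -0.0]
opening: 0.0175
gripper_force: 20.0
```

Run:
```python
from h import *
s=robot.read_state(); print(s['t'],s['tool_pos'],s['force'],s['opening'],s['gripper_force'])
c,im=snap('wrist','w2.png')
M=np.array([.610,-.079,.084]);u=np.array([-.0739,.9973,0])
print(proj(c,[M+u*.1,M+u*.106]))
for r in robot.outline_of('wrist','bar')[:2]:
    rc=cv2.minAreaRect(cv2.findNonZero(r['pixels'].astype(np.uint8))); b=cv2.boxPoints(rc); print(r['conf'],b.round(),((toz(c,b,.08)-M)@u).round(4).tolist())
```

```text
7.35 [ 0.60880391 -0.06223662  0.05666153] [-0.95572012  1.45694066 -0.00899676] 0.017483047686591136 19.99487578868866
[[254.49826559 101.82376625]
 [254.50911186  88.21073159]]
0.88 [[234.  96.]
 [269.  96.]
 [269. 291.]
 [234. 291.]] [0.1027, 0.1027, -0.0073, -0.0073]
```

View pics/w2.png

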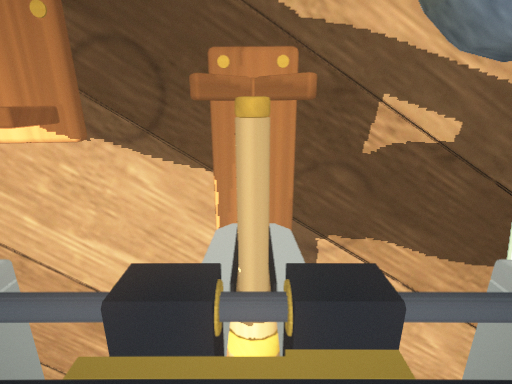

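Request:
carry_out([
  [0.01,0,0,0,0,0],
  [0.024,0,0,0,0,0],
  [0.038,0,0,0,0,0],
  [0.052,0,0,0,0,0],
  [0.064,0,0,0,0,0],
  [0.069,0,0,0,0,0],
  [0.069,0,0,0,0,0],
  [0.069,0,0,0,0,0],
])

```text
t: 8.45
tool_pos: [0.6038, 0.0062, 0.0566]
orientation: [2.139, 2.301, -0.0]
force: [-0.4, 0.8, -1.9]
opening: 0.0177
gripper_force: 20.0
```

Request:
carry_out([
  [0,0,0,0,0,0],
  [0,0,0,0,0,0],
  [0,0,0,0,0,0],
  [0,0,0,0,0,0],
  [-0.02,0,0,0,0,0],
  [-0.036,0,0,0,0,0],
  [-0.036,0,0,0,0,0],
  [-0.036,0,0,0,0,0],
], jaw=140)

```text
t: 9.45
tool_pos: [0.6063, -0.0296, 0.0566]
orientation: [-2.14, -2.3, -0.0]
force: [0.5, -0.5, 0.3]
opening: 0.0418
gripper_force: 0.0
```

Request:
carry_out([
  [0,0,0,0,0,0],
  [0,0,0,0,0,0],
  [0,0,0,0,0,0],
  [0,0,0,0,0,0],
  [0,0,0,0,0,0],
  [0,0,0,0,0,0],
], jaw=255, force=30)

```text
t: 10.2
tool_pos: [0.6064, -0.0293, 0.0566]
orientation: [-2.139, -2.301, -0.0]
force: [-0.2, 1.1, 0.6]
opening: 0.0167
gripper_force: 30.0
```

Run:
```python
from h import *
s=robot.read_state(); print(s['t'],s['tool_pos'],s['force'],s['opening'],s['gripper_force'])
c,im=snap('wrist','w3.png')
M=np.array([.610,-.079,.084]);u=np.array([-.0739,.9973,0])
print((s['tool_pos']-M)@u)
for n in ['wrist','top']:
  if n=='top': c,im=snap('top','t3.png')
  for r in robot.outline_of(n,'bar')[:2]:
    rc=cv2.minAreaRect(cv2.findNonZero(r['pixels'].astype(np.uint8))); b=cv2.boxPoints(rc); print(r['conf'],b.round(),((toz(c,b,.08)-M)@u).round(4).tolist())
```

```text
10.2 [ 0.60639164 -0.02927129  0.05664394] [-0.16223071  1.0701522   0.62961575] 0.01670604801394782 29.99938040971756
0.049861102617430056
0.94 [[233.  11.]
 [273.  11.]
 [273. 340.]
 [233. 340.]] [0.1712, 0.1712, -0.0105, -0.0105]
0.62 [[234. 182.]
 [249. 181.]
 [249. 187.]
 [234. 188.]] [0.1699, 0.1255, 0.1253, 0.1697]
```

View pics/w3.png

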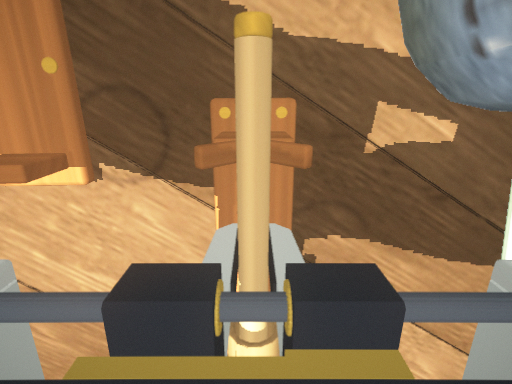

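Request:
carry_out([
  [0.01,0,0,0,0,0],
  [0.022,0,0,0,0,0],
  [0.032,0,0,0,0,0],
  [0.038,0,0,0,0,0],
  [0.038,0,0,0,0,0],
  [0.038,0,0,0,0,0],
], force=40)

```text
t: 11.15
tool_pos: [0.6035, 0.0084, 0.0566]
orientation: [-2.139, -2.301, 0.0]
force: [-0.3, -0.2, -0.3]
opening: 0.0172
gripper_force: 40.0
```

Request:
carry_out([
  [0,0,-0.004,0,0,0],
  [0,0,-0.01,0,0,0],
  [0,0,-0.01,0,0,0],
])

```text
t: 11.52
tool_pos: [0.6043, 0.0083, 0.0677]
orientation: [2.138, 2.3, 0.002]
force: [0.8, 0.7, -0.4]
opening: 0.0167
gripper_force: 40.0
```

Run:
```python
from h import *
s=robot.read_state(); print(s['t'],s['tool_pos'],s['force'],s['wrist_torque'],s['opening'],s['gripper_force'])
M=np.array([.610,-.079,.084]);u=np.array([-.0739,.9973,0])
for n in ['wrist','top']:
  c,im=snap(n,n+'4.png')
  for r in robot.outline_of(n,'bar')[:2]:
    rc=cv2.minAreaRect(cv2.findNonZero(r['pixels'].astype(np.uint8))); b=cv2.boxPoints(rc); print(r['conf'],b.round(),((toz(c,b,.09)-M)@u).round(4).tolist())
```

```text
11.525 [0.60434166 0.00830181 0.06770612] [ 0.83575336  0.74432134 -0.36138718] [-0.14544214 -0.00843057  0.0174926 ] 0.0167148647540566 39.99859392642975
0.9 [[233. 357.]
 [233.  12.]
 [273.  12.]
 [273. 357.]] [0.0123, 0.2088, 0.2087, 0.0123]
```

Request:
carry_out([
  [0,0,-0.02,0,0,0],
  [0,0,-0.045,0,0,0],
  [0,0,-0.07,0,0,0],
  [0.01,-0.03,-0.07,0,0,0],
  [0.02,-0.07,-0.07,0,0,0],
  [0.035,-0.11,-0.07,0,0,-1.4],
  [0.046,-0.145,-0.07,0,0,-1.4],
  [0.046,-0.161,-0.07,0,0,-1.4],
  [0.046,-0.161,-0.07,0,0,-1.4],
  [0.046,-0.161,-0.07,0,0,-1.4],
  [0.046,-0.161,-0.07,0,0,-1.4],
])

```text
t: 13.1
tool_pos: [0.4404, 0.0425, 0.137]
orientation: [2.111, 2.327, 0.0]
force: [-0.0, 0.3, -1.2]
opening: 0.0168
gripper_force: 40.0
```

Run:
```python
from h import *
s=robot.read_state(); print(s['t'],s['tool_pos'],s['force'],s['opening'],s['gripper_force'],Ro.from_rotvec(s['orientation']).as_matrix().round(3).tolist())
c,im=snap('wrist','w5.png')
for o in ['bar','stand']:
  for r in robot.outline_of('wrist',o)[:1]:
    rc=cv2.minAreaRect(cv2.findNonZero(r['pixels'].astype(np.uint8))); b=cv2.boxPoints(rc); print(o,r['conf'],b.round().tolist())
C=np.array([.4377,.0635,0]);v=np.array([-.0976,.9952,0]);n=np.array([.9952,.0976,0]);e=np.array([0,0,1])
P=[C+v*.065+e*.088+n*.0305,C+v*.065+e*.088-n*.0305,C+v*.085+e*.014+n*.035,C+v*.085+e*.014-n*.035,C+v*.065+e*.066]
for p in proj(c,P): print(p.round(1)); cv2.circle(im,tuple(int(a) for a in p.round()),2,(0,255,255),-1)
cv2.imwrite('pics/w5.png',cv2.resize(im,None,fx=1.5,fy=1.5)[:,:,::-1])
```

```text
13.1 [0.44044168 0.04252572 0.13700471] [-0.04768798  0.2743245  -1.16732489] 0.01682779239792237 39.99880135059357 [[-0.097, 0.995, 0.0], [0.995, 0.097, 0.0], [-0.0, 0.0, -1.0]]
bar 0.62 [[232.0, 12.0], [272.0, 12.0], [272.0, 356.0], [232.0, 356.0]]
stand 0.59 [[211.0, 74.0], [291.0, 74.0], [291.0, 226.0], [211.0, 226.0]]
[295.4  97.4]
[210.9  97.4]
[290.   76.2]
[216.2  76.2]
[253.1  97.8]
```

View pics/w5.png

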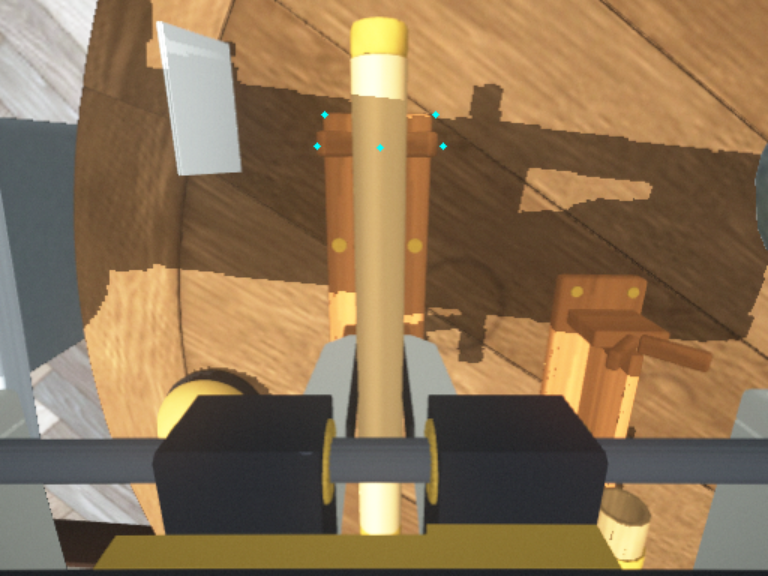

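Request:
carry_out([
  [0.0005,-0.001,0.02,0,0,0],
  [0.0005,-0.001,0.04,0,0,0],
  [0.0005,-0.001,0.058,0,0,0],
  [0.0005,-0.001,0.068,0,0,0],
  [0.0005,-0.001,0.074,0,0,0],
  [0.0005,-0.001,0.077,0,0,0],
  [0.0005,-0.001,0.079,0,0,0],
  [0.0005,-0.001,0.08,0,0,0],
  [0.0005,-0.001,0.08,0,0,0],
  [0.0005,-0.001,0.08,0,0,0],
])

```text
t: 14.5
tool_pos: [0.4391, 0.043, 0.0577]
orientation: [2.11, 2.327, 0.001]
force: [-4.0, -0.1, 6.0]
opening: 0.017
gripper_force: 40.0
```

Run:
```python
from h import *
s=robot.read_state(); print(s['t'],s['tool_pos'],s['force'],s['wrist_torque'],s['opening'])
c,im=snap('wrist','w6.png')
s,_=snap('side','s6.png')
a=cv2.imread('pics/s6.png')[150:270,170:290]; a=cv2.resize(a,(400,400)); b=cv2.resize(im[:,:,::-1],(400,300)); b=np.vstack([b,np.zeros((100,400,3),np.uint8)])
cv2.imwrite('pics/c6.png',np.hstack([a,b]))
```

```text
14.5 [0.43913009 0.04303669 0.05774149] [-3.96946801 -0.13116893  6.02844238] [-0.10283428  0.62655604 -0.02011701] 0.016998693781358726
```

View pics/c6.png

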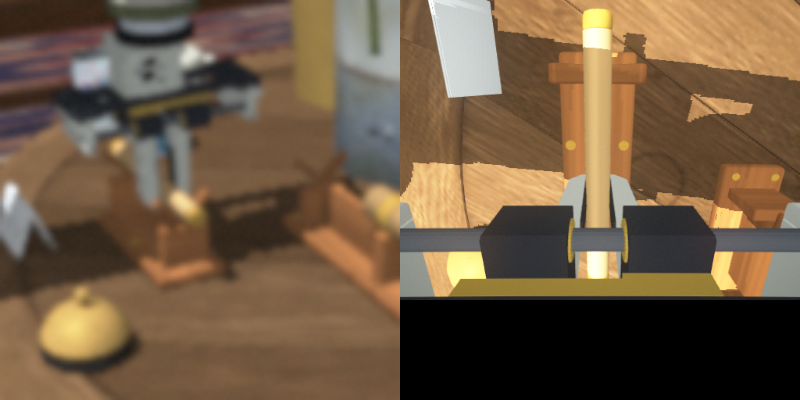

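Request:
carry_out([
  [0,-0.001,0,0,0,0],
  [0,-0.0015,0.0005,0,0,0],
  [0,-0.0015,0.0008,0,0,0],
  [0,-0.0015,0.0008,0,0,0],
])

```text
t: 15.1
tool_pos: [0.4383, 0.0429, 0.057]
orientation: [2.109, 2.326, 0.002]
force: [0.6, -0.3, 7.0]
opening: 0.0169
gripper_force: 40.0
```

Run:
```python
from h import *
s=robot.read_state(); print(s['t'],s['tool_pos'],s['force'],s['wrist_torque'],s['opening'])
for n in ['wrist','top']:
  c,im=snap(n,n+'7.png')
  for o in ['bar','stand']:
    for r in robot.outline_of(n,o)[:1]:
      rc=cv2.minAreaRect(cv2.findNonZero(r['pixels'].astype(np.uint8))); b=cv2.boxPoints(rc); print(n,o,r['conf'],b.round().tolist(),toz(c,b,.08 if o=='bar' else .014).round(4).tolist())
```

```text
15.1 [0.43829611 0.04287462 0.05698799] [ 0.55670876 -0.3456012   7.01609844] [-0.06805845 -0.01308422 -0.13112167] 0.0168597449969995
wrist bar 0.72 [[234.0, 11.0], [274.0, 11.0], [274.0, 356.0], [234.0, 356.0]] [[0.4173, 0.1629, 0.08], [0.4349, 0.1646, 0.08], [0.4581, -0.0291, 0.08], [0.4324, -0.0316, 0.08]]
wrist stand 0.57 [[159.0, 270.0], [197.0, 49.0], [322.0, 71.0], [284.0, 292.0]] [[0.3634, -0.0175, 0.014], [0.3888, 0.155, 0.014], [0.4748, 0.1499, 0.014], [0.472, -0.0289, 0.014]]
top stand 0.47 [[216.0, 234.0], [218.0, 234.0], [218.0, 238.0], [216.0, 238.0]] [[0.4557, 0.1474, 0.014], [0.4557, 0.1414, 0.014], [0.4437, 0.1414, 0.014], [0.4437, 0.1474, 0.014]]
```

Request:
carry_out([
  [0,0,0,0,0,0],
  [0,0,0,0,0,0],
  [0,0,0,0,0,0],
  [0,0,0,0,0,0],
  [0,0,0,0,0,0],
  [0,0,-0.015,0,0,0],
  [0,0,-0.04,0,0,0],
  [0,0,-0.08,0,0,0],
  [0,0,-0.13,0,0,0],
  [-0.05,0,-0.17,0,0,0],
  [-0.1,0,-0.17,0,0,0],
  [-0.1,0,-0.17,0,0,0],
], jaw=130)

```text
t: 16.9
tool_pos: [0.4474, -0.0595, 0.2277]
orientation: [2.114, 2.321, 0.001]
force: [-0.7, 0.2, -0.3]
opening: 0.0455
gripper_force: 0.0
```

Run:
```python
from h import *
s=robot.read_state(); print(s['t'],s['tool_pos'],s['force'],s['opening'])
c,im=snap('wrist','w8.png')
for o in ['bar','stand']:
    for r in robot.outline_of('wrist',o)[:1]:
      rc=cv2.minAreaRect(cv2.findNonZero(r['pixels'].astype(np.uint8))); b=cv2.boxPoints(rc); print(o,r['conf'],b.round().tolist(),toz(c,b,.08 if o=='bar' else .014).round(4).tolist())
cv2.imwrite('pics/w8b.png',cv2.resize(im,None,fx=1.5,fy=1.5)[:,:,::-1])
snap('top','t8.png')
```

```text
16.9 [ 0.44736201 -0.05952861  0.2277316 ] [-0.69594387  0.19623658 -0.31007984] 0.045524485401356174
bar 0.75 [[244.0, 0.0], [263.0, 0.0], [263.0, 157.0], [244.0, 157.0]] [[0.4219, 0.1144, 0.08], [0.44, 0.1161, 0.08], [0.4557, -0.0349, 0.08], [0.4346, -0.0368, 0.08]]
stand 0.57 [[224.0, 0.0], [283.0, 0.0], [283.0, 135.0], [224.0, 135.0]] [[0.3954, 0.1312, 0.014], [0.4633, 0.1376, 0.014], [0.4826, -0.0154, 0.014], [0.405, -0.0227, 0.014]]
```

View pics/w8b.png

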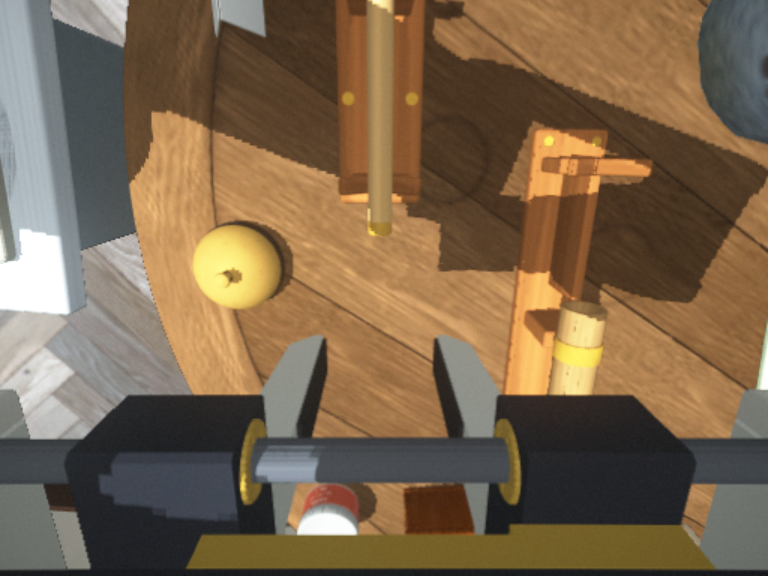

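Run:
```python
from h import *
c=cam('wrist')
st=toz(c,[[379/1.5,98.5/1.5]],.014)[0]; v=np.array([-.0976,.9952,0])
e=[toz(c,[[379/1.5,235/1.5]],z)[0] for z in(.075,.084)]
print(st,e,[(x-st)@v for x in e])
c=cam('top'); 
for r in robot.outline_of('top','bar')[:2]:
    b=cv2.boxPoints(cv2.minAreaRect(cv2.findNonZero(r['pixels'].astype(np.uint8)))); X=toz(c,b,.08); print(r['conf'],X.round(4).tolist(),X.mean(0))
```

```text
[0.43301486 0.0687527  0.014     ] [array([ 0.44302932, -0.03213743,  0.075     ]), array([ 0.44288043, -0.03045894,  0.084     ])] [np.float64(-0.1013832689417082), np.float64(-0.09969829974831032)]
0.89 [[0.4373, 0.1608, 0.08], [0.4521, -0.0009, 0.08], [0.4345, -0.0025, 0.08], [0.4197, 0.1591, 0.08]] [0.43589199 0.07911481 0.08      ]
```

```bash
python3 -c "
from plant import robot
print(robot.close_job())"
```

```text
the job is handed in; nothing more can be done
None
```

The bar was drawn out of the tube in three pulls and now lies across both V uprights of the stand, centred to within about 2 mm; I saw no contact with the tins, mug or soap, and the job was handed in at about 17 s, with no verdict returned.

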